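# Slide a ferrite disc into the test nest and start the test

## Task

With the fingertips, push the loose ferrite disc across the deck of the test fixture until it drops over the edge of the round recess and lies flat and fully home in it; do not lift or carry it. Only then push the larger of the two buttons on the control pod right down to start the test, and let it come up again. Leave the smaller button alone and the other parts where they stand.

Things in the scene. Friction and masses are not known exactly. Their poses are not given: they have to be found in the camera images.
- disc: Loose dark grey ferrite disc, 44 mm in diameter, 10 mm thick, about 75 g (varies), lying flat on the fixture's deck beside the recess. Origin: centre of its underside; z is its axis, up.
- fixture: Fixed test fixture: grey box, 180 x 270 mm, with a flat bare-aluminium deck, 170 x 260 mm, on top, 50 mm above the table, without any raised border. Origin: centre of its underside; x along the short side, y along the long side, z up. The only hole in the deck is the recess, centred at x = 0, y = -50 mm; the disc starts on the +y half.
- nest (a point): Centre of the floor of the round recess in the fixture's deck: copper-coloured floor, 48 mm in diameter, 9 mm deep, upright wall with a 1 mm chamfer. The deck is 9 mm above this point; a seated disc has its underside at this point and stands 1 mm proud of the deck. Axes as the fixture's.
- pod: Fixed grey control pod, 110 x 70 x 40 mm high, on the table to the left or to the right of the fixture, turned any way. Origin: centre of its underside, z up. On its top along its x axis are two round white push buttons in low black housings: the large one (start) 26 mm from the centre towards -x, the small one (clear) 30 mm towards +x.
- start (a joint): Travel of the large button, m: 0 up, 0.006 right down (5 N at the bottom, it springs back).
- start_top (a point): Centre of the top face of the large button, 32 mm in diameter; it is pressed straight down.
- clear (a joint): Travel of the small button, m: 0 up, 0.006 right down (4 N).
- clear_top (a point): Centre of the top face of the small button, 16 mm in diameter. Not to be pressed.
- bobbin_a: Bystander: loose yellow and black coil bobbin, 22 x 18 mm, 24 mm high, standing on the deck near the far corner at the recess's end. Origin: centre of its underside.
- bobbin_b: Bystander: a second such bobbin, on the deck near the near corner at the recess's end.
- tape: Bystander: loose roll of yellow tape lying flat on the table to the right, beside the fixture's far half, 80 mm outside diameter, 18 mm high. Origin: centre of its underside.
- driver: Bystander: loose screwdriver, 170 mm long, lying across on the table just beyond the fixture. Origin: on the table under the tool.
- cup: Bystander: loose blue cup, 72 mm in diameter, 85 mm high, standing on the table to the left, beside the fixture's far half. Origin: centre of its underside.
- bin: Bystander: fixed red open bin, 120 x 90 x 45 mm high, with bobbins in it, on the other side of the fixture from the pod. Origin: centre of its underside.
Mind the look-alikes: they are no part of the job. Several things have the shape of the disc; the one meant has the colours described above.

How it is judged:
On the way, in this order (a step that is already met when the one before it is completed fails the run):
1. the disc lies flat and home in the recess (horizontal distance between disc and nest below 0.005 m and z of disc in the frame of nest below 0.003 m and angle between disc's own z axis and vertical below 0.08 rad), for 0.2 s.
2. the large button is pushed down (value of joint start above 0.0045 m), for 0.05 s.
At the end, for the whole second after the job is handed in: The disc is at rest in the recess: its centre within 5 mm of the recess's axis, its underside within 3 mm of the floor, tilted less than 0.08 rad; the large button has been pushed at least 4.5 mm down after that, and both buttons are up again (within 2 mm) (all of step 1 and linear speed of disc below 0.01 m/s and value of joint each of start, clear below 0.002 m); the robot touches nothing.
It fails at once if the disc is lifted (its underside's centre more than 6 mm above the deck) (z of disc in the frame of nest above 0.015 m).
It fails at once if the large button is pushed (over 3 mm) before the disc is home (value of joint start above 0.003 m and not (horizontal distance between disc and nest below 0.005 m and z of disc in the frame of nest below 0.003 m and angle between disc's own z axis and vertical below 0.08 rad)).
It fails at once if the small button is pushed (over 3 mm) (value of joint clear above 0.003 m).
It fails at once if a loose bystander (bobbin, tape, screwdriver or cup) is moved more than 20 mm (distance of any of bobbin_a, bobbin_b, tape, driver, cup from where it was at the start of the episode above 0.02 m).
It also fails if it takes over 45 s, if anything falls off the work surface, if the arm or the gripper's body presses on something with over 40 N, if the wrist force passes 120 N, or if a joint passes its speed limit or range.

## Robot

A 6-joint arm with a two-finger parallel gripper is mounted at the origin on the work surface. World frame = base frame: x ahead of the robot, y to its left, z up, the work surface at z = 0. Lengths are in m, angles in rad, forces in N, time in s.
With the tool pointing down it reaches from about 0.4 to 0.825 m from the base axis. Payload 7 kg.
Tool frame: the origin (TCP) lies midway between the tips of the shut fingers; the grasp point (between the pads) lies 19 mm behind it; z points along the fingers, y is the line along which they close (so a half turn about z gives the same grasp; the last joint's range is limited). The gripper opens to 88 mm and grips with 3 to 60 N. Pads are 19 mm wide; open, the fingers measure 130 mm over their backs; the gripper's body (78 mm by 193 mm) begins 47 mm behind the grasp point.
Start: joints at [0.288, 0.359, 0.012, 0, -1.224, -0.288], TCP at [0.675, -0, 0.191] pointing down, gripper open.
Joint ranges: [-3.07, 3.07], [-1.43, 2.12], [-1.02, 1.25], [-3.03, 1.67], [-3.05, -0], [-3.03, 3.03]. Speed limits (rad/s): [2.39, 2.39, 3.01, 3.14, 3.14, 3.14].

## Interface

Orientations are given as [roll, pitch, yaw] about the fixed x, y, z axes, in that order (R = Rz(yaw) Ry(pitch) Rx(roll)).
In Python, from station import get_state, grab_frame, calibration, job_done, boxes_of, regions_of, spot_point gives the robot as it stands. The module is installed in compiled form; this text tells all that it offers.
- The arm moves only by the tool arm_command, never from a script. Its argument "commands" is a list of rows, each an object of numbers: "tx", "ty", "tz": the shift along the tool's x, y, z each as a share of 25 cm, from -1 to 1; "twist": the turn about the tool's z as a share of 180 degrees, from -1 to 1. A call has exactly 8 rows; each row is the pose to reach, as a shift and turn from the pose commanded when the call began, along the tool's axes at that moment, turning the shorter way round; what a row does not reach only later rows make up. A row lasts 1/12 s, in which the tool goes at most 41.7 mm and 7.16 degrees, less where a joint would pass 70% of its speed; a pose out of reach is approached as far as the arm can. A call with a number of a shift or a turn outside -1 to 1 is refused whole. A call with a gripper value outside its range is refused whole. "claw" is the opening, from 0 (shut) to 1 (fully open), set as the call begins (left out, the last holds). The fingers move at their own pace and stop on an object; "grip_force" is the grip in N (left out, the last holds). Time passes only in rows, so rows that repeat a pose let the fingers close, or fill a call up. It gives the time, the measured TCP pose, the force, the opening and the grip force at its end, in the units of the state.
- get_state(): the state, without advancing time (a new reading comes with each control period).
- grab_frame(name): name is "scene" or "side" or "wrist"; returns the picture (400x640x3 uint8, red, green, blue); there is no depth.
- calibration(name): a dict with "camera_matrix" (3x3 intrinsics, pixels), "extrinsics" (4x4, takes a point from camera to world coordinates). Camera axes: x right, y down, z forward; pixel columns grow to the right and rows downward; lengths in m; the calibration is good to about 2 mm. A picture is of the moment at which its call begins: read the wrist's pose just before it. calibration takes no time and is no camera call; for the wrist camera it gives the pose at the moment of the call.
- job_done(): hands the job in; it is judged then, once.
Trained networks look in the newest picture that a camera, given by its name, has taken for a name from the list of things; names that differ only in an ending like _2 or _b are one class to them, and where a whole thing is asked for, a point or a joint stands for the part that bears it (a point fixed in the world has none). Each returns a list of dicts, best first, with "score" (0 to 1); they miss things now and then, are a little off and sometimes report something else, mostly with a low value. They report only what shows in the picture. A call takes as long as a camera call. They do not tell look-alikes from the thing itself.
- boxes_of(query, camera): "rect" ([left, top, right, bottom] in pixels, round what is visible of it).
- regions_of(query, camera): "region" (400x640 bool, what is visible of it) and "rect" ([left, top, right, bottom] in pixels, round what is visible of it).
- spot_point(query, camera): "uv" ([column, row] in pixels: a listed point, or the origin of a listed thing).
The state is a dict: "t": time; "q": joint angles; "qd": joint speeds; "joint_efforts": joint torques, N m; "eef_pos": TCP position; "ee_rot": TCP orientation; "force": force on the tool from outside, world axes, zero at the start; "moment": the same for the moment, N m; "width": finger opening in m; "gripper_force": force on a finger pad.
Only numpy, scipy, OpenCV 4.12 (cv2) and the standard library are available. Lean on these libraries where they do the work, as an engineer would, in place of code of your own. Each camera call takes 0.05 s, during which the arm holds its last target. There are 200 camera calls.

## Working session

There is one attempt and no reset: what is moved stays moved. The work goes in short steps, Python scripts to look and compute and a tool call to move; the robot and the scene stay as the last step left them, time stands still between calls to the robot, and variables do not carry over. Pictures are saved under pics/ and viewed, at most 10 in all, crops included, and the job is handed in when it is done.

Besides the shell and the picture viewer there is one more tool, called by a JSON object that holds its "fn" and its "kwargs". arm_command: Moves the arm, as the interface text tells. Shift numbers are shares of 25 cm and turn numbers shares of 180 degrees, none past 1 either way. Its arguments: {"type":"object","properties":{"commands":{"type":"array"},"claw":{"type":"number"},"grip_force":{"type":"number"}},"required":["commands"]}

```bash
mkdir -p pics; cat > h.py <<'E'
import numpy as np, cv2
from station import *
def ray(cam,uv,z,cal=None):
    c=cal or calibration(cam); K=np.array(c["camera_matrix"]);T=np.array(c["extrinsics"])
    d=T[:3,:3]@np.linalg.solve(K,[uv[0],uv[1],1.]);o=T[:3,3]
    return (o+d*(z-o[2])/d[2]).round(4)
def proj(cam,p,cal=None):
    c=cal or calibration(cam); K=np.array(c["camera_matrix"]);T=np.linalg.inv(np.array(c["extrinsics"]))
    q=K@(T[:3,:3]@np.array(p)+T[:3,3]); return q[:2]/q[2]
def save(n,im): cv2.imwrite(f"pics/{n}.png",im[:,:,::-1])
E
python3 - <<'E'
from h import *
s=get_state();print(s)
for c in ["scene","wrist"]:
    im=grab_frame(c);save(c+"0",im)
    for q,z in [("disc",.05),("nest",.041),("start_top",.05),("clear_top",.05),("fixture",0),("bobbin_a",.05)]:
        for r in spot_point(q,c)[:4]: print(c,q,round(r["score"],2),np.round(r["uv"]),ray(c,r["uv"],z))
E
```

```text
{'t': 0.0, 'q': array([ 2.88127780e-01,  3.59379118e-01,  1.10936813e-02, -3.53354617e-04,
       -1.22408750e+00, -2.88080438e-01]), 'qd': array([ 0.00121804,  0.00036269,  0.00012177, -0.0007527 , -0.00028095,
        0.00073583]), 'joint_efforts': array([-8.00930356e-04, -5.82726967e+01,  2.93058443e+01,  6.99745238e+00,
        6.93249181e-03, -2.06530804e-04]), 'eef_pos': array([ 6.74473849e-01, -5.90828332e-06,  1.90242326e-01]), 'ee_rot': array([ 3.13998663e+00, -1.29486981e-04, -1.57086921e+00]), 'force': array([-0.22445214,  1.07560589,  0.16380843]), 'moment': array([ 0.04222909,  0.02087982, -0.01001347]), 'gripper_force': 0.0, 'width': 0.08776276048861395}
scene disc 0.81 [261. 190.] [ 0.4076 -0.0623  0.05  ]
scene disc 0.55 [329. 214.] [ 0.5771 -0.0345  0.05  ]
scene disc 0.54 [357. 160.] [0.557  0.1326 0.05  ]
scene nest 0.68 [313. 232.] [ 0.5695 -0.0886  0.041 ]
scene nest 0.55 [366.  87.] [0.4515 0.3722 0.041 ]
scene start_top 0.46 [346.  87.] [0.4093 0.335  0.05  ]
scene clear_top 0.46 [364.  86.] [0.4497 0.3661 0.05  ]
scene fixture 0.68 [329. 228.] [ 0.5834 -0.0423  0.    ]
scene bobbin_a 0.7 [319. 261.] [ 0.6196 -0.147   0.05  ]
scene bobbin_a 0.5 [271. 232.] [ 0.4931 -0.1422  0.05  ]
wrist disc 0.81 [577. 134.] [ 0.4172 -0.0458  0.05  ]
wrist disc 0.7 [412. 160.] [ 0.5815 -0.0196  0.05  ]
wrist nest 0.82 [429.  86.] [ 0.5686 -0.0924  0.041 ]
wrist bobbin_a 0.88 [386.  10.] [ 0.6168 -0.1569  0.05  ]
wrist bobbin_a 0.8 [512.  37.] [ 0.4984 -0.1352  0.05  ]
```

View pics/scene0.png

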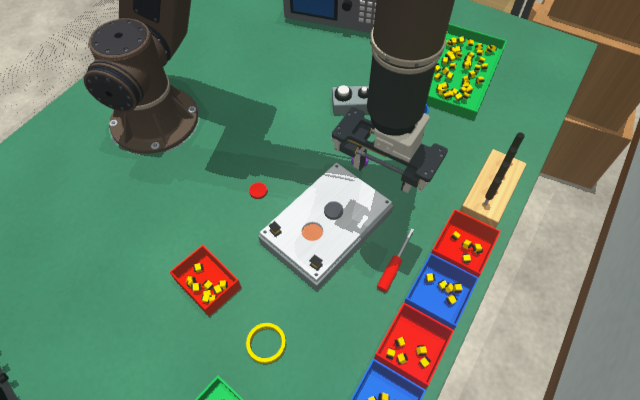

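View pics/wrist0.png

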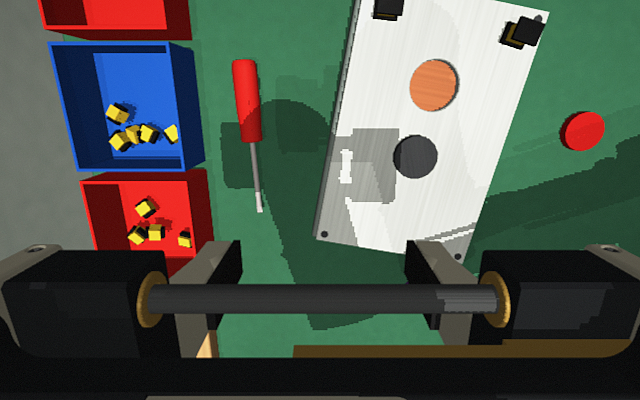

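The scene picture shows the dark disc on the deck at (333,211), the copper recess at (312,231), and the pod at about (350,97), partly hidden by the arm. The red cap at (258,190) is a look-alike. In the wrist view the disc is at (415,157) and the recess at (434,86).

```bash
cat >> h.py <<'E'
def blob(im,lo,hi,near,r):
    hsv=cv2.cvtColor(im,cv2.COLOR_RGB2HSV);m=cv2.inRange(hsv,np.array(lo),np.array(hi))
    w=np.zeros_like(m);cv2.circle(w,tuple(int(v) for v in near),int(r),255,-1);m=cv2.morphologyEx(m&w,cv2.MORPH_OPEN,np.ones((3,3)))
    c=max(cv2.findContours(m,cv2.RETR_EXTERNAL,cv2.CHAIN_APPROX_NONE)[0],key=cv2.contourArea)
    return cv2.fitEllipse(cv2.convexHull(c))
E
python3 - <<'E'
from h import *
for c,d,n,r in [("wrist",(415,157),(434,86),34),("scene",(333,211),(312,231),14)]:
    im=cv2.imread(f"pics/{c}0.png")[:,:,::-1].copy()
    e=blob(im,(0,0,0),(179,90,95),d,r);print(c,"disc",np.round(e[0],1),np.round(e[1],1),ray(c,e[0],.057))
    e=blob(im,(3,110,60),(20,255,255),n,r);print(c,"nest",np.round(e[0],1),np.round(e[1],1),ray(c,e[0],.046))
im=grab_frame("side");save("side0",im)
for q,z in [("start_top",.05),("clear_top",.05),("pod",0.)]:
    for r in spot_point(q,"side")[:3]: print(q,round(r["score"],2),np.round(r["uv"]),ray("side",r["uv"],z))
E
```

```text
wrist disc [414.6 156.1] [42.6 44.4] [ 0.5816 -0.0243  0.057 ]
wrist nest [432.4  85.1] [45.  51.3] [ 0.5669 -0.0926  0.046 ]
scene disc [340.  213.5] [3.3 6.6] [ 0.6004 -0.0239  0.057 ]
scene nest [311.9 231.8] [16.  20.1] [ 0.5679 -0.0918  0.046 ]
start_top 0.57 [227. 127.] [0.412  0.3266 0.05  ]
clear_top 0.45 [245. 120.] [0.4635 0.3552 0.05  ]
pod 0.94 [234. 141.] [0.4245 0.3287 0.    ]
```

View pics/side0.png

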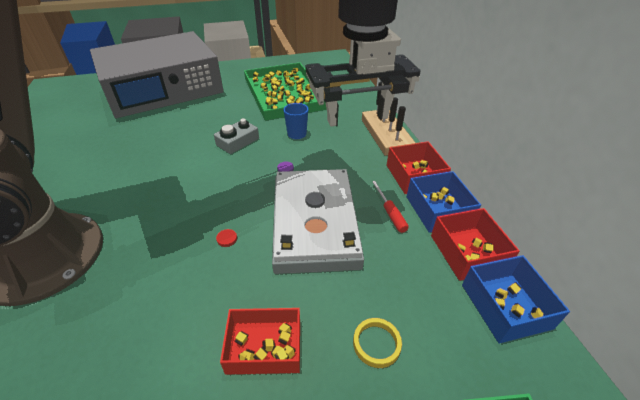

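The side picture shows the pod at (236,133) with the large button at (227,128) and the small one at (244,121). The cup is at (296,120), clear of the path. Next I'll move behind the disc.

{"fn": "arm_command", "kwargs": {"commands": [{"tx": -0.02,"ty": 0.08,"tz": 0.09,"twist": 0.02},{"tx": -0.04,"ty": 0.17,"tz": 0.18,"twist": 0.04},{"tx": -0.06,"ty": 0.25,"tz": 0.27,"twist": 0.068},{"tx": -0.08,"ty": 0.333,"tz": 0.36,"twist": 0.068},{"tx": -0.08,"ty": 0.333,"tz": 0.36,"twist": 0.068},{"tx": -0.08,"ty": 0.333,"tz": 0.36,"twist": 0.068},{"tx": -0.08,"ty": 0.333,"tz": 0.36,"twist": 0.068},{"tx": -0.08,"ty": 0.333,"tz": 0.36,"twist": 0.068}], "claw": 0.34}}

```text
t: 1.57
eef_pos: [0.5934, 0.0202, 0.1023]
ee_rot: [-3.139, 0.001, -1.784]
force: [0.3, 0.0, 0.1]
width: 0.0396
gripper_force: 0.0
```

```bash
python3 - <<'E'
from h import *
s=get_state();cal=calibration("wrist");im=grab_frame("wrist");save("wrist1",im)
print(s["t"],s["eef_pos"],s["ee_rot"],s["width"])
for q,z in [("disc",.05),("nest",.041)]:
    for r in spot_point(q,"wrist")[:2]: print(q,round(r["score"],2),np.round(r["uv"]),ray("wrist",r["uv"],z,cal))
d=proj("wrist",[.5816,-.0243,.06],cal);n=proj("wrist",[.567,-.0926,.05],cal);print(d,n)
for nm,lo,hi,p,z in [("disc",(0,0,0),(179,90,95),d,.058),("nest",(3,110,60),(20,255,255),n,.046)]:
    e=blob(im,lo,hi,p,62);print(nm,np.round(e[0],1),np.round(e[1],1),ray("wrist",e[0],z,cal))
E
```

```text
1.5667 [0.59335287 0.02016546 0.10230048] [-3.13947991e+00  8.37176347e-04 -1.78409943e+00] 0.03963442268595727
disc 0.93 [326. 147.] [ 0.5806 -0.0237  0.05  ]
nest 0.95 [324.  49.] [ 0.568 -0.091  0.041]
[325.05090557 148.17115135] [325.00265719  44.53593055]
disc [325.7 147.9] [59.4 60.4] [ 0.5811 -0.0241  0.058 ]
nest [325.5  45.6] [66.8 72.6] [ 0.5666 -0.0924  0.046 ]
```

View pics/wrist1.png

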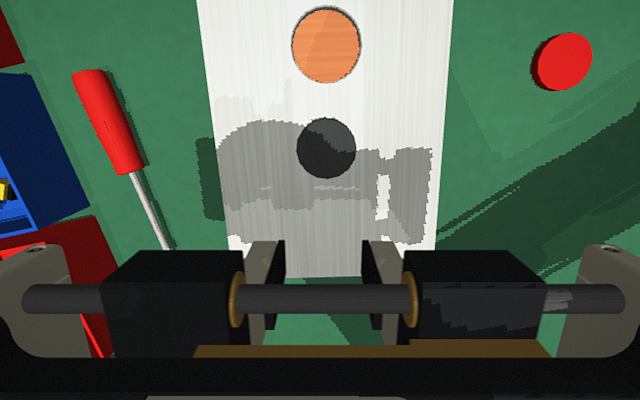

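The wrist view shows the disc at (326,148) and the recess at (325,46), lined up with the tool. I'll lower the fingers.

{"fn": "arm_command", "kwargs": {"commands": [{"tx": 0,"ty": 0.01,"tz": 0.06,"twist": 0},{"tx": 0,"ty": 0.01,"tz": 0.12,"twist": 0},{"tx": 0,"ty": 0.01,"tz": 0.17,"twist": 0},{"tx": 0,"ty": 0.01,"tz": 0.18,"twist": 0},{"tx": 0,"ty": 0.01,"tz": 0.18,"twist": 0},{"tx": 0,"ty": 0.01,"tz": 0.18,"twist": 0},{"tx": 0,"ty": 0.01,"tz": 0.18,"twist": 0},{"tx": 0,"ty": 0.01,"tz": 0.18,"twist": 0}]}}

```text
t: 2.38
eef_pos: [0.59, 0.0207, 0.0571]
ee_rot: [-3.14, 0.001, -1.784]
force: [-0.6, 0.2, 0.1]
width: 0.0297
gripper_force: 0.0
```

{"fn": "arm_command", "kwargs": {"commands": [{"tx": 0.03,"ty": -0.003,"tz": 0.014,"twist": 0.001},{"tx": 0.06,"ty": -0.003,"tz": 0.014,"twist": 0},{"tx": 0.08,"ty": -0.003,"tz": 0.014,"twist": 0},{"tx": 0.1,"ty": -0.003,"tz": 0.014,"twist": 0},{"tx": 0.12,"ty": -0.003,"tz": 0.014,"twist": 0},{"tx": 0.14,"ty": -0.003,"tz": 0.014,"twist": 0},{"tx": 0.16,"ty": -0.003,"tz": 0.014,"twist": 0},{"tx": 0.16,"ty": -0.003,"tz": 0.014,"twist": 0}]}}

```text
t: 3.05
eef_pos: [0.5812, -0.0196, 0.0527]
ee_rot: [3.141, -0.0, -1.785]
force: [-0.9, -0.2, 0.2]
width: 0.0296
gripper_force: 0.0
```

```bash
cat > look.py <<'E'
import sys
from h import *
s=get_state();cal=calibration("wrist");im=grab_frame("wrist");save(sys.argv[1],im)
y=s["ee_rot"][2]
def loc(p): d=np.array(p[:2])-s["eef_pos"][:2];return np.round([d@[np.cos(y),np.sin(y)],d@[np.sin(y),-np.cos(y)]],4)
print(s["t"],s["eef_pos"],s["force"],s["width"],"nest tx,ty",loc([.567,-.092]))
for r in spot_point("disc","wrist")[:2]:
    p=ray("wrist",r["uv"],.05,cal);print("disc",round(r["score"],2),np.round(r["uv"]),p,loc(p))
E
python3 look.py w2
```

```text
3.05 [ 0.58120624 -0.01964898  0.0526771 ] [-0.90814945 -0.16753605  0.18278259] 0.029595316234048163 nest tx,ty [ 0.0737 -0.0015]
disc 0.92 [587. 120.] [ 0.4142 -0.0532  0.05  ] [0.0683 0.156 ]
```

View pics/w2.png

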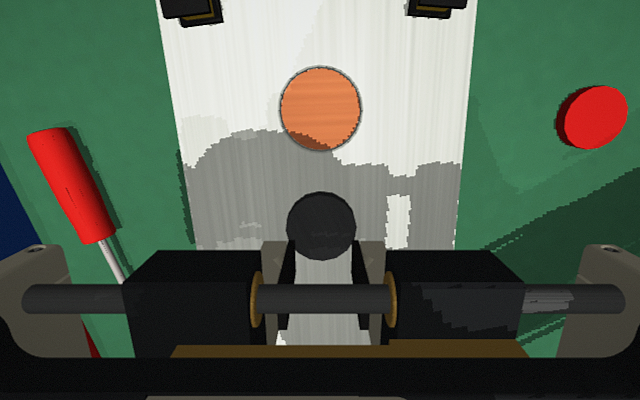

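The picture shows the disc at (321,226), cradled between both fingertips, with the recess at (320,108) straight ahead. I'll keep pushing.

{"fn": "arm_command", "kwargs": {"commands": [{"tx": 0.02,"ty": -0.005},{"tx": 0.04,"ty": -0.005},{"tx": 0.06,"ty": -0.005},{"tx": 0.08,"ty": -0.005},{"tx": 0.1,"ty": -0.005},{"tx": 0.12,"ty": -0.005},{"tx": 0.14,"ty": -0.005},{"tx": 0.15,"ty": -0.005}]}}

```text
invalid input
```

```bash
python3 look.py w3
```

```text
3.15 [ 0.58154423 -0.01897302  0.05269377] [0.26898725 0.41029377 0.23077402] 0.029895833215600732 nest tx,ty [ 0.0744 -0.0013]
disc 0.78 [586. 116.] [ 0.4155 -0.055   0.05  ] [0.0705 0.1546]
disc 0.71 [320. 223.] [ 0.5823 -0.0226  0.05  ] [ 0.0034 -0.0015]
```

View pics/w3.png

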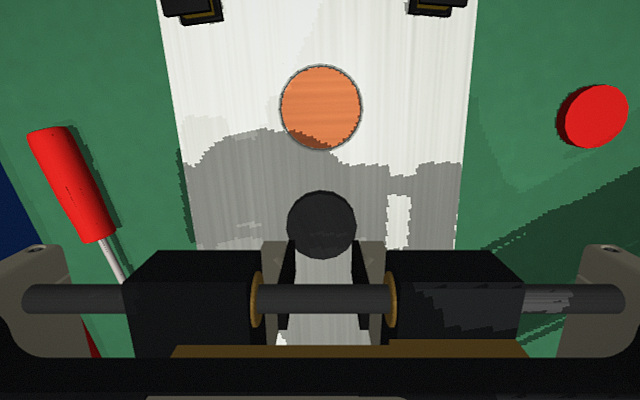

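The call was refused because every field has to be given. Before redoing it, I'll check the geometry, since the disc estimate looks inconsistent with the TCP.

```bash
python3 - <<'E'
from h import *
s=get_state();cal=calibration("wrist");print(s["eef_pos"],np.round(np.array(cal["extrinsics"]),3).tolist(),cal["camera_matrix"])
print("tcp px",proj("wrist",s["eef_pos"],cal))
print("nest ray",ray("wrist",(320.5,108),.046,cal),"disc top ray",ray("wrist",(321,225.5),.06,cal))
y=s["ee_rot"][2];X=np.array([np.cos(y),np.sin(y),0]);Y=np.array([np.sin(y),-np.cos(y),0])
for a in(-.0095,.0095):
  for b in (-.015,.015,-.021,.021): print(a,b,proj("wrist",s["eef_pos"]+a*X+b*Y,cal).round())
im=cv2.imread("pics/w3.png")[160:340,200:440];cv2.imwrite("pics/w3c.png",cv2.resize(im,None,fx=3,fy=3,interpolation=cv2.INTER_CUBIC))
E
```

```text
[ 0.58163602 -0.01863679  0.05268737] [[-0.977, 0.201, 0.063, 0.564], [0.211, 0.933, 0.292, -0.098], [-0.0, 0.299, -0.954, 0.247], [0.0, 0.0, 0.0, 1.0]] [[326.29210442   0.         322.99710278]
 [  0.         326.29210442 199.77105511]
 [  0.           0.           1.        ]]
tcp px [321.88016497 229.57326358]
nest ray [ 0.5665 -0.0922  0.046 ] disc top ray [ 0.5809 -0.0244  0.06  ]
-0.0095 -0.015 [299. 243.]
-0.0095 0.015 [345. 243.]
-0.0095 -0.021 [290. 243.]
-0.0095 0.021 [354. 243.]
0.0095 -0.015 [298. 216.]
0.0095 0.015 [346. 216.]
0.0095 -0.021 [289. 216.]
0.0095 0.021 [355. 216.]
```

View pics/w3c.png

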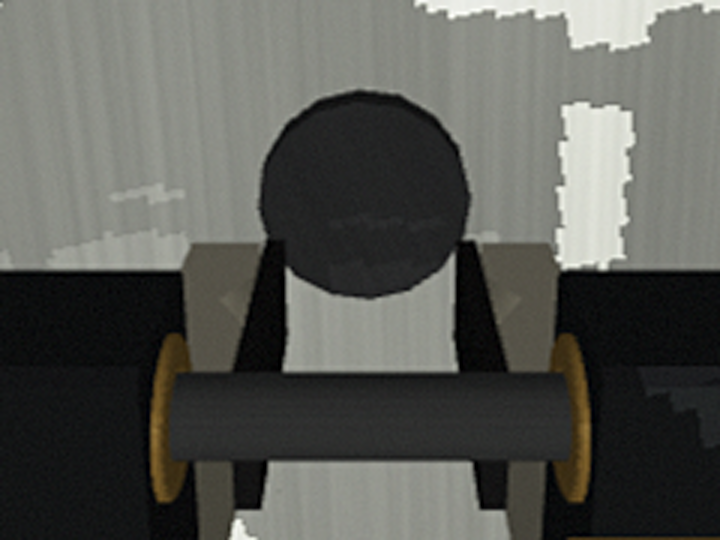

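The crop shows the disc unmoved. The fingertip ends appear at row 240, while the TCP projects to row 230, as if the tips sit higher than reported. I'll check from the side camera with the TCP marked.

```bash
python3 - <<'E'
from h import *
s=get_state()
out=[]
for c in("side","scene"):
    im=grab_frame(c).copy();u,v=proj(c,s["eef_pos"]).round().astype(int);print(c,u,v)
    k=im[v-90:v+60,u-65:u+65];k=cv2.resize(k,None,fx=3,fy=3,interpolation=cv2.INTER_CUBIC)
    cv2.drawMarker(k,(195,270),(255,0,255),0,16,1)
    for h in(.02,.04,.06):
        p=proj(c,s["eef_pos"]+[0,0,h]);q=(int((p[0]-u+65)*3),int((p[1]-v+90)*3));cv2.circle(k,q,3,(0,255,255),-1)
    out.append(k)
save("sv",np.hstack(out))
E
```

```text
side 314 197
scene 334 209
```

View pics/sv.png

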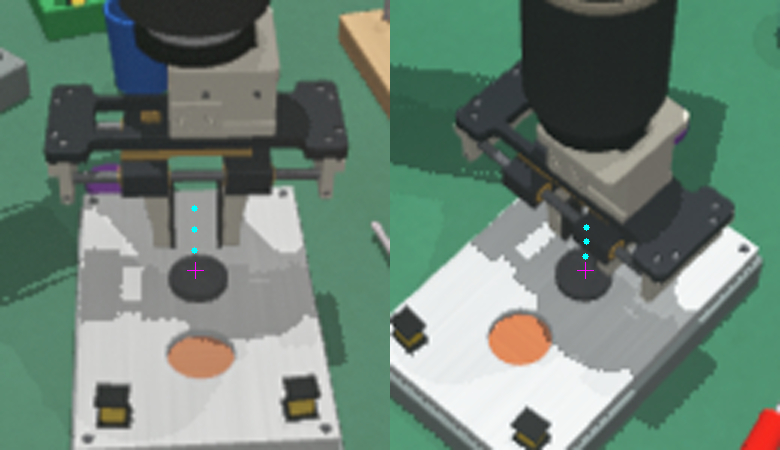

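The side crop shows the fingertips ending at about row 248, above and behind the disc and not in contact with it. I'll triangulate the tips from the wrist and side views.

```bash
python3 - <<'E'
from h import *
s=get_state();y=s["ee_rot"][2];R=np.array([[np.cos(y),np.sin(y),0],[np.sin(y),-np.cos(y),0],[0,0,1]])
def od(c,uv):
    k=calibration(c);T=np.array(k["extrinsics"]);d=T[:3,:3]@np.linalg.solve(np.array(k["camera_matrix"]),[*uv,1.]);return T[:3,3],d/np.linalg.norm(d)
for w,sd in [((295,240),(220,247)),((352,240),(173,247)),((323.5,240),(196.5,247))]:
    A=np.zeros((3,3));b=np.zeros(3)
    L=[od("wrist",w),od("side",(249+sd[0]/3,107+sd[1]/3))]
    for o,d in L: P=np.eye(3)-np.outer(d,d);A+=P;b+=P@o
    p=np.linalg.solve(A,b);print(p.round(4),"tool rel",(R@(p-s["eef_pos"])).round(4),[round(float(np.linalg.norm(np.cross(p-o,d))),4) for o,d in L])
E
```

```text
[ 0.5969 -0.0266  0.0795] tool rel [ 0.0047 -0.0167  0.0268] [0.0017, 0.0017]
[ 0.5646 -0.0211  0.0821] tool rel [0.0062 0.0161 0.0294] [0.0006, 0.0006]
[ 0.5806 -0.0241  0.0811] tool rel [ 0.0057 -0.0002  0.0284] [0.0012, 0.0012]
```

The tips are about 30 mm above the reported TCP, so the fingers passed over the disc without touching it. I'll back off behind the disc, then lower in guarded steps while watching the force.

{"fn": "arm_command", "kwargs": {"commands": [{"tx": -0.05,"ty": 0,"tz": 0,"twist": 0},{"tx": -0.1,"ty": 0,"tz": 0,"twist": 0},{"tx": -0.16,"ty": 0,"tz": 0,"twist": 0},{"tx": -0.16,"ty": 0,"tz": 0,"twist": 0},{"tx": -0.16,"ty": 0,"tz": 0.02,"twist": 0},{"tx": -0.16,"ty": 0,"tz": 0.04,"twist": 0},{"tx": -0.16,"ty": 0,"tz": 0.06,"twist": 0},{"tx": -0.16,"ty": 0,"tz": 0.06,"twist": 0}]}}

```text
t: 4.02
eef_pos: [0.5889, 0.02, 0.0361]
ee_rot: [3.139, -0.001, -1.785]
force: [-0.9, 0.1, -0.4]
width: 0.0295
gripper_force: 0.0
```

{"fn": "arm_command", "kwargs": {"commands": [{"tx": 0,"ty": 0,"tz": 0.004,"twist": 0},{"tx": 0,"ty": 0,"tz": 0.008,"twist": 0},{"tx": 0,"ty": 0,"tz": 0.012,"twist": 0},{"tx": 0,"ty": 0,"tz": 0.012,"twist": 0},{"tx": 0,"ty": 0,"tz": 0.012,"twist": 0},{"tx": 0,"ty": 0,"tz": 0.012,"twist": 0},{"tx": 0,"ty": 0,"tz": 0.012,"twist": 0},{"tx": 0,"ty": 0,"tz": 0.012,"twist": 0}]}}

```text
t: 4.68
eef_pos: [0.5901, 0.0204, 0.0348]
ee_rot: [-3.141, 0.0, -1.785]
force: [0.2, 0.5, -0.3]
width: 0.0298
gripper_force: 0.0
```

No contact yet with the reported TCP 15 mm below the deck level, which confirms the offset. Continuing down.

{"fn": "arm_command", "kwargs": {"commands": [{"tx": 0,"ty": 0,"tz": 0.004,"twist": 0},{"tx": 0,"ty": 0,"tz": 0.008,"twist": 0},{"tx": 0,"ty": 0,"tz": 0.012,"twist": 0},{"tx": 0,"ty": 0,"tz": 0.016,"twist": 0},{"tx": 0,"ty": 0,"tz": 0.016,"twist": 0},{"tx": 0,"ty": 0,"tz": 0.016,"twist": 0},{"tx": 0,"ty": 0,"tz": 0.016,"twist": 0},{"tx": 0,"ty": 0,"tz": 0.016,"twist": 0}]}}

```text
t: 5.35
eef_pos: [0.59, 0.0204, 0.0307]
ee_rot: [-3.142, -0.0, -1.784]
force: [0.6, -0.4, 0.1]
width: 0.0298
gripper_force: 0.0
```

```bash
python3 - <<'E'
from h import *
s=get_state();print(s["eef_pos"],s["force"])
im=grab_frame("side");u,v=proj("side",s["eef_pos"]).round().astype(int);print(u,v)
k=cv2.resize(im[v-75:v+55,u-60:u+70],None,fx=4,fy=4,interpolation=cv2.INTER_CUBIC);save("sv2",k)
E
```

```text
[0.59001844 0.02036584 0.03066241] [ 0.64680402 -0.40575737  0.12196225]
314 193
```

View pics/sv2.png

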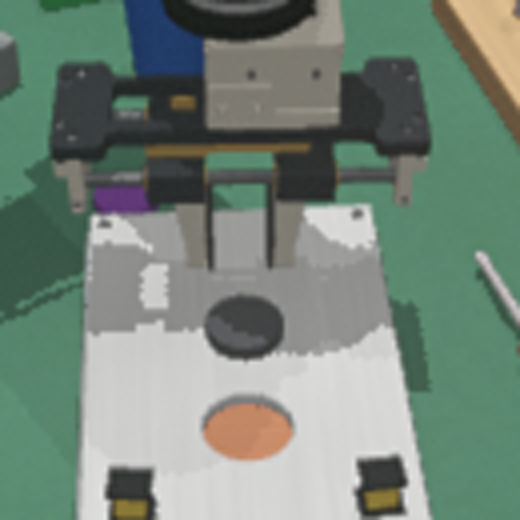

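The picture shows the fingertips at crop (240,268), just behind the disc at (245,325), apparently near the deck.

```bash
python3 - <<'E'
from h import *
for z in (.05,.055,.06,.065,.07): print(z,[proj("side",[.588,y,z]).round(1).tolist() for y in(.0105,.0145)])
E
```

```text
0.05 [[313.6, 189.3], [313.2, 188.1]]
0.055 [[313.6, 187.6], [313.2, 186.5]]
0.06 [[313.6, 186.0], [313.2, 184.9]]
0.065 [[313.6, 184.3], [313.2, 183.2]]
0.07 [[313.6, 182.6], [313.2, 181.5]]
```

{"fn": "arm_command", "kwargs": {"commands": [{"tx": 0,"ty": 0,"tz": 0.003,"twist": 0},{"tx": 0,"ty": 0,"tz": 0.006,"twist": 0},{"tx": 0,"ty": 0,"tz": 0.008,"twist": 0},{"tx": 0,"ty": 0,"tz": 0.008,"twist": 0},{"tx": 0,"ty": 0,"tz": 0.008,"twist": 0},{"tx": 0,"ty": 0,"tz": 0.008,"twist": 0},{"tx": 0,"ty": 0,"tz": 0.008,"twist": 0},{"tx": 0,"ty": 0,"tz": 0.008,"twist": 0}]}}

```text
t: 6.07
eef_pos: [0.59, 0.0204, 0.0287]
ee_rot: [-3.142, 0.0, -1.784]
force: [-0.6, 0.5, -0.4]
width: 0.0299
gripper_force: 0.0
```

{"fn": "arm_command", "kwargs": {"commands": [{"tx": 0,"ty": 0,"tz": 0.003,"twist": 0},{"tx": 0,"ty": 0,"tz": 0.006,"twist": 0},{"tx": 0,"ty": 0,"tz": 0.009,"twist": 0},{"tx": 0,"ty": 0,"tz": 0.01,"twist": 0},{"tx": 0,"ty": 0,"tz": 0.01,"twist": 0},{"tx": 0,"ty": 0,"tz": 0.01,"twist": 0},{"tx": 0,"ty": 0,"tz": 0.01,"twist": 0},{"tx": 0,"ty": 0,"tz": 0.01,"twist": 0}]}}

```text
t: 6.73
eef_pos: [0.59, 0.0203, 0.0262]
ee_rot: [3.142, -0.0, -1.784]
force: [-0.8, 0.0, -0.7]
width: 0.0301
gripper_force: 0.0
```

{"fn": "arm_command", "kwargs": {"commands": [{"tx": 0,"ty": 0,"tz": 0.002,"twist": 0},{"tx": 0,"ty": 0,"tz": 0.004,"twist": 0},{"tx": 0,"ty": 0,"tz": 0.006,"twist": 0},{"tx": 0,"ty": 0,"tz": 0.006,"twist": 0},{"tx": 0,"ty": 0,"tz": 0.006,"twist": 0},{"tx": 0,"ty": 0,"tz": 0.006,"twist": 0},{"tx": 0,"ty": 0,"tz": 0.006,"twist": 0},{"tx": 0,"ty": 0,"tz": 0.006,"twist": 0}]}}

```text
t: 7.4
eef_pos: [0.5901, 0.0204, 0.0247]
ee_rot: [-3.142, 0.0, -1.784]
force: [-0.3, -0.2, -0.3]
width: 0.0299
gripper_force: 0.0
```

{"fn": "arm_command", "kwargs": {"commands": [{"tx": 0,"ty": 0,"tz": 0.002,"twist": 0},{"tx": 0,"ty": 0,"tz": 0.004,"twist": 0},{"tx": 0,"ty": 0,"tz": 0.006,"twist": 0},{"tx": 0,"ty": 0,"tz": 0.006,"twist": 0},{"tx": 0,"ty": 0,"tz": 0.006,"twist": 0},{"tx": 0,"ty": 0,"tz": 0.006,"twist": 0},{"tx": 0,"ty": 0,"tz": 0.006,"twist": 0},{"tx": 0,"ty": 0,"tz": 0.006,"twist": 0}]}}

```text
t: 8.07
eef_pos: [0.59, 0.0203, 0.0232]
ee_rot: [-3.142, 0.0, -1.784]
force: [-0.4, 0.2, 0.5]
width: 0.0296
gripper_force: 0.0
```

{"fn": "arm_command", "kwargs": {"commands": [{"tx": 0,"ty": 0,"tz": 0.002,"twist": 0},{"tx": 0,"ty": 0,"tz": 0.004,"twist": 0},{"tx": 0,"ty": 0,"tz": 0.006,"twist": 0},{"tx": 0,"ty": 0,"tz": 0.006,"twist": 0},{"tx": 0,"ty": 0,"tz": 0.006,"twist": 0},{"tx": 0,"ty": 0,"tz": 0.006,"twist": 0},{"tx": 0,"ty": 0,"tz": 0.006,"twist": 0},{"tx": 0,"ty": 0,"tz": 0.006,"twist": 0}]}}

```text
t: 8.73
eef_pos: [0.59, 0.0204, 0.0217]
ee_rot: [-3.142, 0.0, -1.784]
force: [-0.2, 0.5, 0.6]
width: 0.03
gripper_force: 0.0
```

{"fn": "arm_command", "kwargs": {"commands": [{"tx": 0,"ty": 0,"tz": 0.002,"twist": 0},{"tx": 0,"ty": 0,"tz": 0.004,"twist": 0},{"tx": 0,"ty": 0,"tz": 0.006,"twist": 0},{"tx": 0,"ty": 0,"tz": 0.006,"twist": 0},{"tx": 0,"ty": 0,"tz": 0.006,"twist": 0},{"tx": 0,"ty": 0,"tz": 0.006,"twist": 0},{"tx": 0,"ty": 0,"tz": 0.006,"twist": 0},{"tx": 0,"ty": 0,"tz": 0.006,"twist": 0}]}}

```text
t: 9.4
eef_pos: [0.59, 0.0204, 0.0202]
ee_rot: [3.142, 0.0, -1.784]
force: [0.1, 0.8, -0.3]
width: 0.0299
gripper_force: 0.0
```

{"fn": "arm_command", "kwargs": {"commands": [{"tx": 0,"ty": 0,"tz": 0.002,"twist": 0},{"tx": 0,"ty": 0,"tz": 0.004,"twist": 0},{"tx": 0,"ty": 0,"tz": 0.006,"twist": 0},{"tx": 0,"ty": 0,"tz": 0.006,"twist": 0},{"tx": 0,"ty": 0,"tz": 0.006,"twist": 0},{"tx": 0,"ty": 0,"tz": 0.006,"twist": 0},{"tx": 0,"ty": 0,"tz": 0.006,"twist": 0},{"tx": 0,"ty": 0,"tz": 0.006,"twist": 0}]}}

```text
t: 10.07
eef_pos: [0.59, 0.0204, 0.0187]
ee_rot: [-3.142, 0.0, -1.784]
force: [0.7, -0.7, -0.4]
width: 0.0294
gripper_force: 0.0
```

{"fn": "arm_command", "kwargs": {"commands": [{"tx": 0,"ty": 0,"tz": 0.002,"twist": 0},{"tx": 0,"ty": 0,"tz": 0.004,"twist": 0},{"tx": 0,"ty": 0,"tz": 0.006,"twist": 0},{"tx": 0,"ty": 0,"tz": 0.006,"twist": 0},{"tx": 0,"ty": 0,"tz": 0.006,"twist": 0},{"tx": 0,"ty": 0,"tz": 0.006,"twist": 0},{"tx": 0,"ty": 0,"tz": 0.006,"twist": 0},{"tx": 0,"ty": 0,"tz": 0.006,"twist": 0}]}}

```text
t: 10.73
eef_pos: [0.59, 0.0204, 0.0172]
ee_rot: [-3.142, 0.0, -1.784]
force: [-0.1, -0.0, -0.1]
width: 0.0297
gripper_force: 0.0
```

```bash
python3 - <<'E'
from h import *
s=get_state();print(s["eef_pos"],s["force"])
im=grab_frame("side");k=im[140:220,270:360];w=grab_frame("wrist")[130:290,220:420]
save("sv3",np.hstack([cv2.resize(k,(450,400),interpolation=cv2.INTER_CUBIC)[:, 40:390],cv2.resize(w,(440,400)[0:1]+(352,),interpolation=cv2.INTER_CUBIC).repeat(1,0)[:352].copy() if 0 else cv2.copyMakeBorder(cv2.resize(w,(440,352),interpolation=cv2.INTER_CUBIC),0,48,0,0,cv2.BORDER_CONSTANT)]))
E
```

```text
[0.5900241  0.02036101 0.0171602 ] [-0.05797639 -0.03539674 -0.11108758]
```

View pics/sv3.png

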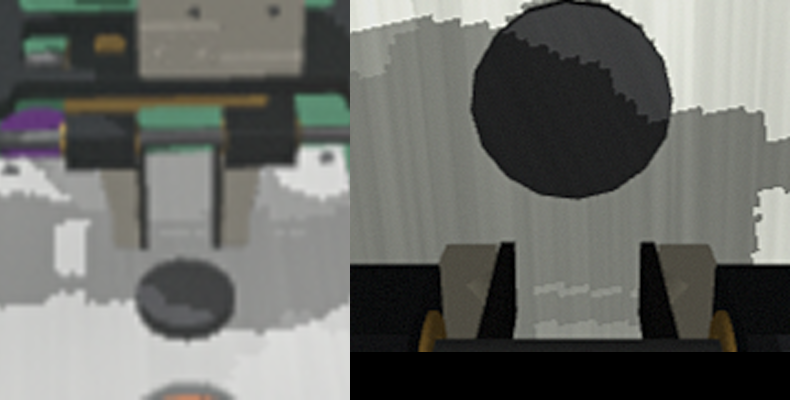

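The picture shows the tips now at deck level: side tip row ≈189 matches z≈0.05. The disc is just ahead of them. Now I'll push.

{"fn": "arm_command", "kwargs": {"commands": [{"tx": 0.03,"ty": -0.003,"tz": 0,"twist": 0},{"tx": 0.06,"ty": -0.003,"tz": 0,"twist": 0},{"tx": 0.08,"ty": -0.003,"tz": 0,"twist": 0},{"tx": 0.1,"ty": -0.003,"tz": 0,"twist": 0},{"tx": 0.12,"ty": -0.003,"tz": 0,"twist": 0},{"tx": 0.14,"ty": -0.003,"tz": 0,"twist": 0},{"tx": 0.16,"ty": -0.003,"tz": 0,"twist": 0},{"tx": 0.16,"ty": -0.003,"tz": 0,"twist": 0}]}}

```text
t: 11.5
eef_pos: [0.5819, -0.0199, 0.0171]
ee_rot: [3.141, -0.0, -1.785]
force: [0.3, -0.3, 0.0]
width: 0.0297
gripper_force: 0.0
```

```bash
cat > look.py <<'E'
from h import *
s=get_state();cal=calibration("wrist");im=grab_frame("wrist")
y=s["ee_rot"][2]
def loc(p): d=np.array(p[:2])-s["eef_pos"][:2];return np.round([d@[np.cos(y),np.sin(y)],d@[np.sin(y),-np.cos(y)]],4)
print(s["t"],s["eef_pos"],s["force"],s["width"],"nest tx,ty",loc([.567,-.092]))
for r in regions_of("disc","wrist")[:3]:
    m=r["region"].astype(np.uint8);c=max(cv2.findContours(m,0,1)[0],key=cv2.contourArea);e=cv2.fitEllipse(cv2.convexHull(c))
    p=ray("wrist",e[0],.058,cal);print("disc",round(r["score"],2),np.round(e[0]),np.round(e[1]),im[m>0].mean(0).round(),p,loc(p))
E
python3 look.py
```

```text
11.5 [ 0.58187098 -0.01985451  0.01714129] [ 0.2600127  -0.26736928  0.00830956] 0.029728751940871895 nest tx,ty [ 0.0737 -0.0008]
disc 0.84 [635. 120.] [69. 87.] [152.  23.  20.] [ 0.4263 -0.0588  0.058 ] [0.0712 0.1437]
disc 0.59 [322. 211.] [87. 87.] [32. 33. 33.] [ 0.5757 -0.0461  0.058 ] [0.027  0.0004]
```

The disc moved and sits 27 mm ahead of the TCP, as expected. About 47 mm to go.

{"fn": "arm_command", "kwargs": {"commands": [{"tx": 0.02,"ty": -0.004,"tz": 0,"twist": 0},{"tx": 0.04,"ty": -0.004,"tz": 0,"twist": 0},{"tx": 0.06,"ty": -0.004,"tz": 0,"twist": 0},{"tx": 0.08,"ty": -0.004,"tz": 0,"twist": 0},{"tx": 0.1,"ty": -0.004,"tz": 0,"twist": 0},{"tx": 0.12,"ty": -0.004,"tz": 0,"twist": 0},{"tx": 0.14,"ty": -0.004,"tz": 0,"twist": 0},{"tx": 0.15,"ty": -0.004,"tz": 0,"twist": 0}]}}

```text
t: 12.27
eef_pos: [0.5751, -0.0565, 0.0172]
ee_rot: [3.142, -0.0, -1.785]
force: [0.8, 0.2, 0.7]
width: 0.0299
gripper_force: 0.3
```

```bash
python3 look.py
```

```text
12.2667 [ 0.57506069 -0.0564963   0.01716134] [0.84660588 0.1796865  0.73160378] 0.029855428604191558 nest tx,ty [0.0364 0.0003]
disc 0.69 [622. 180.] [66. 82.] [167.  25.  22.] [ 0.4238 -0.0679  0.058 ] [0.0433 0.1454]
disc 0.66 [323. 212.] [86. 87.] [34. 34. 34.] [ 0.569  -0.0821  0.058 ] [0.0263 0.0005]
```

{"fn": "arm_command", "kwargs": {"commands": [{"tx": 0.006,"ty": 0,"tz": 0,"twist": 0},{"tx": 0.012,"ty": 0,"tz": 0,"twist": 0},{"tx": 0.018,"ty": 0,"tz": 0,"twist": 0},{"tx": 0.024,"ty": 0,"tz": 0,"twist": 0},{"tx": 0.03,"ty": 0,"tz": 0,"twist": 0},{"tx": 0.035,"ty": 0,"tz": 0,"twist": 0},{"tx": 0.04,"ty": 0,"tz": 0,"twist": 0},{"tx": 0.04,"ty": 0,"tz": 0,"twist": 0}]}}

```text
t: 13.03
eef_pos: [0.5731, -0.0657, 0.0172]
ee_rot: [3.142, -0.0, -1.785]
force: [0.1, 0.5, 0.4]
width: 0.0296
gripper_force: 0.0
```

```bash
python3 look.py
```

```text
13.0333 [ 0.57306106 -0.06572863  0.0171527 ] [0.14717561 0.52002197 0.41634415] 0.02956422999250607 nest tx,ty [0.027  0.0003]
disc 0.86 [323. 210.] [85. 86.] [40. 41. 41.] [ 0.5666 -0.0924  0.058 ] [0.0274 0.0007]
disc 0.7 [618. 194.] [65. 80.] [171.  25.  23.] [ 0.4233 -0.0701  0.058 ] [0.036  0.1454]
disc 0.32 [172.  97.] [65. 86.] [27. 26. 24.] [ 0.6213 -0.1592  0.058 ] [ 0.0811 -0.067 ]
```

{"fn": "arm_command", "kwargs": {"commands": [{"tx": 0.004,"ty": 0,"tz": 0,"twist": 0},{"tx": 0.008,"ty": 0,"tz": 0,"twist": 0},{"tx": 0.012,"ty": 0,"tz": 0,"twist": 0},{"tx": 0.012,"ty": 0,"tz": 0,"twist": 0},{"tx": 0.012,"ty": 0,"tz": 0,"twist": 0},{"tx": 0.012,"ty": 0,"tz": 0,"twist": 0},{"tx": 0.012,"ty": 0,"tz": 0,"twist": 0},{"tx": 0.012,"ty": 0,"tz": 0,"twist": 0}]}}

```text
t: 13.8
eef_pos: [0.5725, -0.0684, 0.0172]
ee_rot: [3.142, -0.0, -1.784]
force: [0.2, 0.1, 0.1]
width: 0.0299
gripper_force: 0.0
```

```bash
python3 look.py
```

```text
13.8 [ 0.57253361 -0.06844671  0.01716093] [0.22539474 0.08815905 0.11386415] 0.029867779156138224 nest tx,ty [0.0242 0.0004]
disc 0.8 [323. 211.] [83. 84.] [36. 36. 36.] [ 0.5662 -0.0949  0.058 ] [0.0272 0.0006]
disc 0.68 [616. 198.] [64. 79.] [171.  25.  23.] [ 0.4235 -0.0709  0.058 ] [0.034  0.1451]
```

The apparent disc shrank from 87 to 83.5 px, consistent with a drop of about 9 mm. I'll back off, rise and verify the diameter and height.

{"fn": "arm_command", "kwargs": {"commands": [{"tx": -0.04,"ty": 0,"tz": 0,"twist": 0},{"tx": -0.08,"ty": 0,"tz": 0,"twist": 0},{"tx": -0.08,"ty": 0,"tz": -0.1,"twist": 0},{"tx": -0.08,"ty": 0,"tz": -0.2,"twist": 0},{"tx": -0.08,"ty": 0,"tz": -0.24,"twist": 0},{"tx": -0.08,"ty": 0,"tz": -0.24,"twist": 0},{"tx": -0.08,"ty": 0,"tz": -0.24,"twist": 0},{"tx": -0.08,"ty": 0,"tz": -0.24,"twist": 0}]}}

```text
t: 14.57
eef_pos: [0.5762, -0.0485, 0.0763]
ee_rot: [3.141, -0.0, -1.784]
force: [-0.5, -0.2, -0.6]
width: 0.0298
gripper_force: 0.0
```

```bash
cat > chk.py <<'E'
from h import *
im=grab_frame("wrist");s=get_state();cal=calibration("wrist");im=grab_frame("wrist")
print(s["t"],s["eef_pos"])
hsv=cv2.cvtColor(im,cv2.COLOR_RGB2HSV)
n=proj("wrist",[.567,-.092,.051],cal)
a=np.linspace(0,2*np.pi,720,endpoint=False)
def circ(x,y,z): return np.array([proj("wrist",[x+.022*np.cos(t),y+.022*np.sin(t),z],cal) for t in a[::6]],np.float32)
for z in(.051,.06):
    e=cv2.fitEllipse(circ(.567,-.092,z));print("predicted",z,np.round(e[0],1),np.round(e[1],1))
e=blob(im,(0,0,0),(179,90,95),n,60);print("seen",np.round(e[0],1),np.round(e[1],1),"@.051",ray("wrist",e[0],.051,cal))
e=regions_of("disc","wrist")
for r in e[:2]: print(round(r["score"],2),r["rect"])
w=np.zeros(im.shape[:2],np.uint8);cv2.circle(w,tuple(int(v) for v in n),60,255,-1)
o=np.argwhere((cv2.inRange(hsv,np.array((3,90,30)),np.array((20,255,255)))&w)>0);print("orange px",len(o),o.mean(0) if len(o) else "")
for c in("scene","side"):
    im=grab_frame(c);r=spot_point("disc",c)
    print(c,[(round(q["score"],2),np.round(q["uv"],1),ray(c,q["uv"],.041)) for q in r[:3]],"expect",proj(c,[.567,-.092,.041]).round(1))
E
python3 chk.py
```

```text
14.6167 [ 0.5760153  -0.04871395  0.07608757]
predicted 0.051 [321.4 153.6] [64.9 65.2]
predicted 0.06 [321.3 155.9] [67.4 67.8]
seen [322. 156.] [64.5 65.3] @.051 [ 0.5668 -0.091   0.051 ]
0.61 [529.4, 125.1, 592.3, 181.0]
0.56 [289.5, 125.8, 354.8, 190.3]
orange px 496 [133.25604839 322.43951613]
scene [(0.68, array([356.2, 160.8]), array([0.5534, 0.1366, 0.041 ])), (0.59, array([312.1, 232.4]), array([ 0.5676, -0.0907,  0.041 ])), (0.56, array([261.2, 195.1]), array([ 0.4123, -0.0686,  0.041 ]))] expect [311.6 232.7]
side [(0.76, array([315.5, 229.6]), array([ 0.5647, -0.1033,  0.041 ])), (0.52, array([228.9, 238.4]), array([ 0.3883, -0.085 ,  0.041 ])), (0.47, array([282.2, 170.4]), array([0.5312, 0.1075, 0.041 ]))] expect [315.3 225.5]
```

```bash
python3 - <<'E'
from h import *
cal=calibration("wrist");im=grab_frame("wrist");hsv=cv2.cvtColor(im,cv2.COLOR_RGB2HSV)
for r in range(108,200):
    if r<140 or r>178: print(r,im[r,322].tolist(),end=" ")
print()
for p in range(112,190,1): pass
print("row cols:",[ (c,im[156,c].tolist()) for c in list(range(280,296))+list(range(350,364))])
X=np.array([np.cos(-1.784),np.sin(-1.784),0])
for nm,d,z in [("rim far",.024,.05),("floor far",.024,.041),("disc top far",.022,.051),("disc top near",-.022,.051),("disc bot far",.022,.041),("rim near",-.024,.05)]:
    print(nm,proj("wrist",np.array([.567,-.092,z])+d*X,cal).round(1))
E
```

```text
108 [233, 234, 228] 109 [234, 235, 229] 110 [234, 235, 229] 111 [233, 235, 229] 112 [233, 235, 229] 113 [232, 234, 228] 114 [233, 235, 228] 115 [236, 237, 231] 116 [243, 244, 240] 117 [191, 199, 191] 118 [134, 125, 113] 119 [208, 118, 76] 120 [229, 132, 79] 121 [239, 142, 86] 122 [151, 81, 49] 123 [30, 19, 16] 124 [55, 62, 64] 125 [75, 76, 76] 126 [72, 74, 74] 127 [72, 74, 75] 128 [72, 74, 76] 129 [72, 73, 73] 130 [74, 74, 74] 131 [71, 73, 71] 132 [73, 73, 73] 133 [71, 71, 73] 134 [71, 74, 73] 135 [74, 74, 74] 136 [71, 72, 73] 137 [73, 73, 74] 138 [72, 71, 74] 139 [70, 68, 72] 179 [39, 40, 40] 180 [38, 37, 37] 181 [37, 38, 38] 182 [36, 36, 38] 183 [36, 37, 38] 184 [36, 36, 37] 185 [33, 34, 36] 186 [29, 28, 32] 187 [34, 33, 34] 188 [105, 106, 98] 189 [131, 133, 124] 190 [139, 141, 134] 191 [141, 144, 136] 192 [141, 141, 135] 193 [142, 143, 134] 194 [140, 141, 134] 195 [140, 142, 134] 196 [141, 141, 134] 197 [139, 140, 132] 198 [143, 144, 137] 199 [138, 141, 133] 
row cols: [(280, [143, 144, 135]), (281, [143, 145, 138]), (282, [147, 150, 142]), (283, [148, 151, 143]), (284, [147, 149, 142]), (285, [145, 146, 140]), (286, [129, 131, 124]), (287, [105, 107, 101]), (288, [79, 84, 80]), (289, [82, 70, 61]), (290, [105, 67, 44]), (291, [71, 44, 33]), (292, [29, 36, 37]), (293, [39, 39, 42]), (294, [37, 38, 38]), (295, [39, 40, 39]), (350, [59, 60, 60]), (351, [46, 47, 46]), (352, [45, 47, 46]), (353, [45, 47, 49]), (354, [32, 40, 44]), (355, [96, 56, 40]), (356, [111, 71, 50]), (357, [86, 87, 81]), (358, [139, 146, 138]), (359, [218, 222, 211]), (360, [250, 251, 246]), (361, [253, 254, 250]), (362, [230, 233, 224]), (363, [181, 185, 174])]
rim far [322.3 118.2]
floor far [322.3 117.4]
disc top far [322.3 121.4]
disc top near [322.3 186.1]
disc bot far [322.3 120.4]
rim near [322.3 188.5]
```

The disc's outline matches a flat, seated disc within about 1.2 mm of the axis, and the fingers overlapped its edge without force. Now I'll locate the pod and cup.

```bash
python3 - <<'E'
from h import *
for c in("scene","side"):
    grab_frame(c)
    for q,z in [("start_top",.052),("clear_top",.052),("pod",0.),("cup",0.),("fixture",0.)]:
        print(c,q,[(round(r["score"],2),np.round(r["uv"],1).tolist(),ray(c,r["uv"],z)[:2].tolist()) for r in spot_point(q,c)[:2]])
E
```

```text
scene start_top []
scene clear_top [(0.58, [366.7, 88.4], [0.4607, 0.3588])]
scene pod [(0.81, [352.8, 103.7], [0.4342, 0.3349]), (0.37, [405.7, 130.0], [0.603, 0.3255])]
scene cup [(0.89, [409.3, 129.2], [0.61, 0.3331]), (0.56, [273.3, 231.1], [0.4757, -0.1165])]
scene fixture [(0.8, [330.0, 225.7], [0.5815, -0.0346])]
side start_top [(0.44, [226.4, 127.1], [0.4097, 0.3249]), (0.27, [315.7, 218.8], [0.57, -0.0836])]
side clear_top [(0.48, [244.0, 120.2], [0.4616, 0.3505])]
side pod [(0.57, [236.1, 141.2], [0.4293, 0.3269]), (0.44, [287.0, 247.8], [0.5024, -0.1033])]
side cup [(0.96, [298.8, 136.1], [0.6136, 0.3091])]
side fixture [(0.86, [315.8, 220.5], [0.5807, -0.0403])]
```

{"fn": "arm_command", "kwargs": {"commands": [{"tx": 0,"ty": 0,"tz": -0.14,"twist": 0},{"tx": -0.05,"ty": 0.04,"tz": -0.256,"twist": 0},{"tx": -0.17,"ty": 0.12,"tz": -0.256,"twist": 0},{"tx": -0.29,"ty": 0.21,"tz": -0.256,"twist": 0},{"tx": -0.41,"ty": 0.3,"tz": -0.256,"twist": 0},{"tx": -0.53,"ty": 0.39,"tz": -0.256,"twist": 0},{"tx": -0.664,"ty": 0.484,"tz": -0.256,"twist": 0},{"tx": -0.664,"ty": 0.484,"tz": -0.256,"twist": 0}], "claw": 0}}

```text
t: 16.23
eef_pos: [0.4921, 0.1439, 0.1417]
ee_rot: [-3.141, 0.002, -1.78]
force: [0.4, -0.8, -0.6]
width: 0.0003
gripper_force: 0.0
```

{"fn": "arm_command", "kwargs": {"commands": [{"tx": -0.12,"ty": 0.09,"tz": 0,"twist": 0},{"tx": -0.24,"ty": 0.18,"tz": 0,"twist": 0},{"tx": -0.36,"ty": 0.27,"tz": 0,"twist": 0},{"tx": -0.48,"ty": 0.36,"tz": 0,"twist": 0},{"tx": -0.58,"ty": 0.44,"tz": 0,"twist": 0},{"tx": -0.664,"ty": 0.484,"tz": 0,"twist": 0},{"tx": -0.664,"ty": 0.484,"tz": 0,"twist": 0},{"tx": -0.664,"ty": 0.484,"tz": 0,"twist": 0}]}}

```text
t: 16.9
eef_pos: [0.4101, 0.3279, 0.141]
ee_rot: [3.141, -0.0, -1.782]
force: [-0.5, -0.1, 0.2]
width: 0.0007
gripper_force: 0.0
```

```bash
cat > pod.py <<'E'
from h import *
grab_frame("wrist");s=get_state();cal=calibration("wrist");im=grab_frame("wrist");y=s["ee_rot"][2]
def loc(p): d=np.array(p[:2])-s["eef_pos"][:2];return np.round([d@[np.cos(y),np.sin(y)],d@[np.sin(y),-np.cos(y)]],4)
print(s["t"],s["eef_pos"],s["ee_rot"],s["force"],s["width"])
for q,z in [("start_top",.052),("clear_top",.052),("pod",0.)]:
    for r in spot_point(q,"wrist")[:2]: p=ray("wrist",r["uv"],z,cal);print(q,round(r["score"],2),np.round(r["uv"]),p,loc(p))
hsv=cv2.cvtColor(im,cv2.COLOR_RGB2HSV);m=cv2.morphologyEx(cv2.inRange(hsv,np.array((0,0,150)),np.array((179,40,255))),2,np.ones((3,3)))
for c in cv2.findContours(m,0,1)[0]:
    if cv2.contourArea(c)>150: e=cv2.fitEllipse(c);p=ray("wrist",e[0],.052,cal);print("white",np.round(e[0]),np.round(e[1]),p,loc(p))
E
python3 pod.py
```

```text
16.95 [0.41035005 0.32697908 0.14099382] [ 3.14136955e+00 -4.46693850e-04 -1.78326228e+00] [-0.07395373 -0.49200221 -0.0323559 ] 0.00038361156787880513
start_top 0.94 [321. 182.] [0.4097 0.3179 0.052 ] [ 0.009  -0.0013]
clear_top 0.52 [275. 225.] [0.4604 0.3497 0.052 ] [-0.0328 -0.0441]
pod 0.67 [299. 184.] [0.4356 0.328  0.    ] [-0.0063 -0.0245]
white [290. 237.] [19. 40.] [0.4493 0.3639 0.052 ] [-0.0443 -0.0303]
white [276. 225.] [14. 16.] [0.4593 0.3492 0.052 ] [-0.032  -0.0432]
white [319. 181.] [34. 34.] [0.4114 0.3162 0.052 ] [ 0.0103 -0.0033]
```

The large button is at (0.411, 0.317). I'll align over it and lower.

{"fn": "arm_command", "kwargs": {"commands": [{"tx": 0.04,"ty": -0.01,"tz": 0.08,"twist": 0},{"tx": 0.04,"ty": -0.01,"tz": 0.18,"twist": 0},{"tx": 0.04,"ty": -0.01,"tz": 0.27,"twist": 0},{"tx": 0.04,"ty": -0.01,"tz": 0.34,"twist": 0},{"tx": 0.04,"ty": -0.01,"tz": 0.38,"twist": 0},{"tx": 0.04,"ty": -0.01,"tz": 0.4,"twist": 0},{"tx": 0.04,"ty": -0.01,"tz": 0.4,"twist": 0},{"tx": 0.04,"ty": -0.01,"tz": 0.4,"twist": 0}]}}

```text
t: 17.82
eef_pos: [0.4115, 0.3167, 0.0418]
ee_rot: [-3.141, 0.0, -1.785]
force: [-0.0, 0.0, 0.4]
width: 0.0006
gripper_force: 0.0
```

```bash
python3 pod.py
```

```text
17.8667 [0.41161191 0.31708188 0.04213826] [-3.14086138e+00  1.31878825e-03 -1.78439277e+00] [0.69992488 0.79134531 0.87018908] 0.00014087776917349912
start_top 0.74 [319. 240.] [0.4141 0.3192 0.052 ] [-0.0026 -0.002 ]
pod 0.56 [301. 230.] [0.4312 0.3311 0.    ] [-0.0179 -0.0162]
white [322. 229.] [27. 56.] [0.4105 0.3126 0.052 ] [0.0046 0.0001]
```

{"fn": "arm_command", "kwargs": {"commands": [{"tx": 0,"ty": 0,"tz": 0.01,"twist": 0},{"tx": 0,"ty": 0,"tz": 0.02,"twist": 0},{"tx": 0,"ty": 0,"tz": 0.03,"twist": 0},{"tx": 0,"ty": 0,"tz": 0.03,"twist": 0},{"tx": 0,"ty": 0,"tz": 0.03,"twist": 0},{"tx": 0,"ty": 0,"tz": 0.03,"twist": 0},{"tx": 0,"ty": 0,"tz": 0.03,"twist": 0},{"tx": 0,"ty": 0,"tz": 0.03,"twist": 0}]}}

```text
t: 18.73
eef_pos: [0.411, 0.3166, 0.0337]
ee_rot: [-3.142, 0.0, -1.784]
force: [0.7, 0.9, -0.6]
width: 0.0005
gripper_force: 0.0
```

{"fn": "arm_command", "kwargs": {"commands": [{"tx": 0,"ty": 0,"tz": 0.005,"twist": 0},{"tx": 0,"ty": 0,"tz": 0.01,"twist": 0},{"tx": 0,"ty": 0,"tz": 0.014,"twist": 0},{"tx": 0,"ty": 0,"tz": 0.014,"twist": 0},{"tx": 0,"ty": 0,"tz": 0.014,"twist": 0},{"tx": 0,"ty": 0,"tz": 0.014,"twist": 0},{"tx": 0,"ty": 0,"tz": 0.014,"twist": 0},{"tx": 0,"ty": 0,"tz": 0.014,"twist": 0}]}}

```text
t: 19.4
eef_pos: [0.411, 0.3166, 0.0302]
ee_rot: [-3.142, 0.0, -1.784]
force: [-0.1, -0.2, -0.5]
width: 0.0005
gripper_force: 0.0
```

{"fn": "arm_command", "kwargs": {"commands": [{"tx": 0,"ty": 0,"tz": 0.005,"twist": 0},{"tx": 0,"ty": 0,"tz": 0.01,"twist": 0},{"tx": 0,"ty": 0,"tz": 0.014,"twist": 0},{"tx": 0,"ty": 0,"tz": 0.014,"twist": 0},{"tx": 0,"ty": 0,"tz": 0.014,"twist": 0},{"tx": 0,"ty": 0,"tz": 0.014,"twist": 0},{"tx": 0,"ty": 0,"tz": 0.014,"twist": 0},{"tx": 0,"ty": 0,"tz": 0.014,"twist": 0}]}}

```text
t: 20.07
eef_pos: [0.411, 0.3165, 0.0267]
ee_rot: [-3.142, 0.0, -1.784]
force: [-0.7, -0.2, 2.0]
width: 0.0004
gripper_force: 0.7
```

{"fn": "arm_command", "kwargs": {"commands": [{"tx": 0,"ty": 0,"tz": 0.005,"twist": 0},{"tx": 0,"ty": 0,"tz": 0.01,"twist": 0},{"tx": 0,"ty": 0,"tz": 0.012,"twist": 0},{"tx": 0,"ty": 0,"tz": 0.012,"twist": 0},{"tx": 0,"ty": 0,"tz": 0.012,"twist": 0},{"tx": 0,"ty": 0,"tz": 0.012,"twist": 0},{"tx": 0,"ty": 0,"tz": 0.012,"twist": 0},{"tx": 0,"ty": 0,"tz": 0.012,"twist": 0}]}}

```text
t: 20.73
eef_pos: [0.411, 0.3166, 0.0237]
ee_rot: [-3.142, 0.0, -1.784]
force: [-1.0, 0.0, 3.0]
width: 0.0009
gripper_force: 1.6
```

{"fn": "arm_command", "kwargs": {"commands": [{"tx": 0,"ty": 0,"tz": 0.004,"twist": 0},{"tx": 0,"ty": 0,"tz": 0.008,"twist": 0},{"tx": 0,"ty": 0,"tz": 0.008,"twist": 0},{"tx": 0,"ty": 0,"tz": 0.008,"twist": 0},{"tx": 0,"ty": 0,"tz": 0.008,"twist": 0},{"tx": 0,"ty": 0,"tz": 0.008,"twist": 0},{"tx": 0,"ty": 0,"tz": 0.008,"twist": 0},{"tx": 0,"ty": 0,"tz": 0.008,"twist": 0}]}}

```text
t: 21.4
eef_pos: [0.411, 0.3166, 0.0217]
ee_rot: [-3.142, 0.0, -1.784]
force: [-0.4, -0.4, 4.8]
width: 0.0008
gripper_force: 2.2
```

Force is 4.8 N, near the bottom. I'll go a little further to the stop, staying gentle.

{"fn": "arm_command", "kwargs": {"commands": [{"tx": 0,"ty": 0,"tz": 0.002,"twist": 0},{"tx": 0,"ty": 0,"tz": 0.004,"twist": 0},{"tx": 0,"ty": 0,"tz": 0.006,"twist": 0},{"tx": 0,"ty": 0,"tz": 0.006,"twist": 0},{"tx": 0,"ty": 0,"tz": 0.006,"twist": 0},{"tx": 0,"ty": 0,"tz": 0.006,"twist": 0},{"tx": 0,"ty": 0,"tz": 0.006,"twist": 0},{"tx": 0,"ty": 0,"tz": 0.006,"twist": 0}]}}

```text
t: 22.07
eef_pos: [0.4111, 0.3166, 0.0208]
ee_rot: [-3.141, 0.0, -1.784]
force: [-3.8, -2.0, 12.4]
width: 0.0001
gripper_force: 5.8
```

The button hit its stop: 12 N, and the pose lags the command. Now retreat.

{"fn": "arm_command", "kwargs": {"commands": [{"tx": 0,"ty": 0,"tz": -0.04,"twist": 0},{"tx": 0,"ty": 0,"tz": -0.12,"twist": 0},{"tx": 0,"ty": 0,"tz": -0.24,"twist": 0},{"tx": 0,"ty": 0,"tz": -0.36,"twist": 0},{"tx": 0,"ty": 0,"tz": -0.48,"twist": 0},{"tx": 0,"ty": 0,"tz": -0.5,"twist": 0},{"tx": 0,"ty": 0,"tz": -0.5,"twist": 0},{"tx": 0,"ty": 0,"tz": -0.5,"twist": 0}]}}

```text
t: 22.73
eef_pos: [0.4106, 0.3164, 0.1449]
ee_rot: [3.141, 0.0, -1.785]
force: [-0.8, 0.3, -0.6]
width: 0.0005
gripper_force: 0.0
```

```bash
python3 - <<'E'
from h import *
print(get_state()["force"])
for c in("scene","side"):
    grab_frame(c);print(c,[(round(q["score"],2),ray(c,q["uv"],.041)) for q in spot_point("disc",c)[:3]])
    for b in("bobbin_a","cup","tape","driver"): print(b,[ray(c,q["uv"],.05 if b[0]=="b" else 0)[:2].tolist() for q in spot_point(b,c)[:2]])
print(job_done())
E
```

```text
[-0.79493974  0.32919035 -0.61904028]
scene [(0.71, array([0.5559, 0.1352, 0.041 ])), (0.6, array([ 0.5656, -0.0862,  0.041 ])), (0.48, array([ 0.3997, -0.0591,  0.041 ]))]
bobbin_a [[0.6255, -0.153], [0.4982, -0.1304]]
cup [[0.6062, 0.3312]]
tape [[0.6203, -0.3376], [0.3916, 0.3741]]
driver [[0.758, -0.036]]
side [(0.83, array([ 0.3797, -0.0848,  0.041 ])), (0.49, array([ 0.5688, -0.0971,  0.041 ]))]
bobbin_a [[0.4977, -0.1464], [0.6218, -0.1653]]
cup [[0.6139, 0.3225], [0.4275, -0.3048]]
tape [[0.6159, -0.3464], [0.5826, -0.0542]]
driver [[0.7614, -0.032]]
the job is handed in; nothing more can be done
None
```

I pushed the disc into the recess, where camera measurements show it flat and fully home. I then pressed the large button to its stop and released it, and handed the job in at about 23 s; the judging result was not reported.

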